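Draw out the spring-shut sample drawer with the draw-hook

TASK

Pick up the black-handled draw-hook, catch its hook in the steel pull loop of the sample drawer (under the clear hood, where hands must not touch it), and draw the drawer straight out, gently, until you feel it run into its buffer and the hidden catch has dropped, so that it stays out by itself. Then unhook and stand the draw-hook upright on the bench as it stood, well clear of the drawer, and leave the other things alone. The springs pull back: feel for the buffer, as the place where it catches is different each time, and do not pull harder than 22 N.

Things in the scene. Friction and masses are not known exactly. Their poses are not given: they have to be found in the camera images.
- housing: Fixed aluminium drawer housing, 140 long, 82 wide, 98 mm high. Origin: on the bench at the middle of its open mouth; x points level into the housing, z up: the drawer comes out along -x. Closed grey catch case along its +y side (y 34 to 49 mm, 62 mm high). The drawer's front plate (54 mm wide, 12 to 62 mm high) stands 52 mm inside the mouth when shut.
- mouth (a point): Middle of the housing's mouth, 50 mm above the bench; axes as the housing's. The front 56 mm of the housing is a clear acrylic hood, open in front: side walls with inner faces at y = -30 and +30 mm, roof underside 94 mm above the bench, floor 8 mm high.
- drawer (a joint): Drawer travel in m: 0 shut, grows outward. A spring pulls it shut with 3 N + 0.04 N per mm, friction about 1 N; let go uncaught, it runs shut. A catch ramp adds 1 to 3 N for a while, then at 45 to 65 mm (different each time, not visible) it meets a buffer adding 2.5 N per mm. The catch drops 1 to 3 mm into the buffer, at 9 to 12 N in all; 14 to 18 N is always enough. Eased back it settles 0 to 4 mm.
- loop (a point): Middle of the opening of the drawer's pull loop, a level U of 5 mm steel rod, 36 mm above the bench, on the drawer's front plate; axes as the housing's. The opening is 25 mm long (x) and 21 mm wide (y); the cross bar to pull lies at x = -15 mm from this point, the front plate at x = +13 mm. With the drawer shut this point lies 39 mm inside the mouth.
- hook: Loose draw-hook, 0.12 to 0.2 kg, standing on its handle's flat underside. Origin: under the handle's middle; x along the tool to the hook, z up. Black handle 22 mm wide, 36 mm high, 79 mm clear between wider end flanges (30 mm). A 6 mm steel shank, axis 28 mm above the underside, runs forward and bends down at x = 120 mm into a prong, total reach 123 mm.
- hook_grip (a point): Place to grip the hook: middle of the handle (x = 0), 24 mm above its underside; axes as the hook's. Grip across the handle's 22 mm width, firmly (60 N or so).
- hook_crook (a point): Middle of the prong (6 mm rod), on its axis: x = 120 mm, 17 mm above the hook's underside; axes as the hook's. The prong ends at the underside's level in a lip turned 9 mm back to the handle (lip from x = 108 mm, top 9 mm above the underside). Tool level, this point inside the loop's opening at the loop's height (5 mm up or down): engaged.
- petri_dish: Bystander: clear petri dish, 59 mm wide, 14 mm high; origin under its centre.
- power_sensor: Bystander: black round sensor puck, 51x66x18 mm; origin under its middle.
- tweezers_steel: Bystander: steel tweezers lying flat, 15x110x8 mm; origin under the middle, y along them.
- vial_c07: Bystander: small glass vial with white cap, standing, 17 mm wide, 54 mm high; origin under its centre.

How it is judged:
On the way, in this order (a step that is already met when the one before it is completed fails the run):
1. the hook is in the loop of the still shut drawer (less than 20 mm out) (x of hook_crook in the frame of loop between -0.014 and 0.013 m and y of hook_crook in the frame of loop between -0.011 and 0.011 m and z of hook_crook in the frame of loop between -0.009 and 0.009 m and value of joint drawer below 0.02 m), for 0.1 s.
2. the hook, still in the loop, has drawn the drawer out more than 40 mm (x of hook_crook in the frame of loop between -0.014 and 0.013 m and y of hook_crook in the frame of loop between -0.011 and 0.011 m and z of hook_crook in the frame of loop between -0.009 and 0.009 m and value of joint drawer above 0.04 m), for 0.2 s.
At the end, for the whole second after the job is handed in: The drawer stays more than 40 mm out, at rest, held by its catch alone; the draw-hook, let go, stands at rest on the bench, upright within 0.1 rad (underside within 6 mm of it), handle and prong over 50 mm from the loop's middle, not touching housing or drawer (value of joint drawer above 0.04 m and velocity of joint drawer between -0.005 and 0.005 m/s and height (world z) of hook between -0.004 and 0.006 m and angle between hook's own z axis and vertical below 0.1 rad and linear speed of hook below 0.02 m/s and horizontal distance between each of hook_crook, hook_grip and loop above 0.05 m and contact force between hook and housing below 0.05 N).
It fails at once if the hook pulls or pushes on the drawer or housing with more than 22 N (contact force between hook and housing above 22 N).
It fails at once if the fingers or arm touch the drawer or housing (contact force between any of the fingers, the arm and housing above 0.5 N).
It fails at once if a bystander is moved more than 15 mm (distance of any of petri_dish, power_sensor, tweezers_steel, vial_c07 from where it was at the start of the episode above 0.015 m).
It also fails if it takes over 72 s, if anything falls off the work surface, if the arm or the gripper's body presses on something with over 40 N, if the wrist force passes 120 N, or if a joint passes its speed limit or range.

ROBOT

A 7-joint arm with a two-finger parallel gripper is mounted at the origin on a cart in front of the work surface, level with it; the furniture and walls round the work are solid. World frame = base frame: x ahead of the robot, y to its left, z up, the work surface at z = 0. Lengths are in m, angles in rad, forces in N, time in s.
With the tool pointing down it reaches from about 0.425 to 0.875 m from the base axis. Payload 4.7 kg.
Tool frame: the origin (TCP) lies midway between the tips of the shut fingers; the grasp point (between the pads) lies 19 mm behind it; z points along the fingers, y is the direction in which the jaws open and shut (so a half turn about z gives the same grasp; the last joint's range is limited). The gripper opens to 85 mm and grips with 20 to 120 N. Pads are 22 mm wide; open, the fingers measure 114 mm over their backs; the gripper's body (76 mm by 85 mm) begins 54 mm behind the grasp point. The pads swing forward as they close: fully open they stand 13 mm farther back than shut.
Start: joints at [1.297, 0.321, -0.07, 1.45, 0.023, 1.371, -0.057], TCP at [0.184, -0.623, 0.21] pointing down, gripper open.
Joint ranges: [-2.86, 2.86], [-0.3, 2.09], [-1.38, 1.24], [0.06, 2.45], [-1.56, 4.7], [0.09, 2.05], [-2.69, 2.69]. Speed limits (rad/s): [2.57, 2.57, 3.14, 3.14, 3.14, 3.14, 3.14].

INTERFACE

Orientations are given as a unit quaternion [w, x, y, z].
In Python, from cell import bot, optics, finder, readout gives the robot as it stands. The module is installed in compiled form; this text tells all that it offers. Calls block until the motion is done:
- bot.goto(position, orientation): joint-space move of the TCP to a pose.
- bot.movel(position, ori=None, velocity=0.15): straight line of the TCP; ori=None keeps the orientation; velocity is the mean speed in m/s.
- bot.move_j(angles): joint-space move.
- bot.move_gripper(opening): finger opening in m; the grip force is fixed at half the most; returns when the fingers have stopped.
- bot.wait(seconds).
- bot.solve_ik(position, orientation): joint angles nearest the present ones, or None.
- optics.capture(name): name is "scene" or "top" or "wrist"; returns a dict with "frame" (384x512x3 uint8, blue, green, red), "mtx" (3x3 intrinsics, pixels), "k1" (the pictures are not rectified: a ray, as slopes to the right and down, at radius r is drawn at 1 + k1 r^2 times it, then the intrinsics apply), "R" (3x3) and "t" (3): a world point X has camera coordinates R X + t. Camera axes: x right, y down, z forward; pixel columns grow to the right and rows downward; lengths in m; the calibration is good to about 2 mm. A picture is of the moment at which its call begins. There is no depth.
A pose or a line that the arm cannot do raises bot.PlanningError and nothing moves.
- bot.hand_in(): hands the job in, once; it reports no verdict.
Trained networks look in the newest picture that a camera, given by its name, has taken for a name from the list of things; names that differ only in an ending like _2 or _b are one class to them, and where a whole thing is asked for, a point or a joint stands for the part that bears it (a point fixed in the world has none). Each returns a list of dicts, best first, with "score" (0 to 1); they miss things now and then, are a little off and sometimes report something else, mostly with a low value. They report only what shows in the picture. A call takes as long as a camera call.
- finder.trace(camera, target): "mask" (384x512 bool, what is visible of it) and "box" ([left, top, width, height] in pixels, round what is visible of it).
- finder.spot_point(camera, target): "uv" ([column, row] in pixels: a listed point, or the origin of a listed thing).
Readings, each from a call of its own:
- readout.current_clock(): time.
- readout.current_joint_positions(): joint angles.
- readout.current_qd(): joint speeds.
- readout.current_tau(): joint torques, N m.
- readout.current_eef_pos(): TCP position.
- readout.current_tool_rot(): TCP orientation.
- readout.current_contact_force(): force on the tool from outside, world axes, zero at the start.
- readout.current_torque(): the same for the moment, N m.
- readout.current_width(): finger opening in m.
Only numpy, scipy, OpenCV 4.12 (cv2) and the standard library are available. Lean on these libraries where they do the work, as an engineer would, in place of code of your own. Each camera call takes 0.05 s, during which the arm holds its last target.

## Working session

There is one attempt and no reset: what is moved stays moved. The work goes in short steps, each a Python script; the robot and the scene stay as the last script left them, time stands still between calls to the robot, and variables do not carry over. Pictures are saved under pics/ and viewed, and the job is handed in when it is done.

```bash
mkdir -p pics; ls
cat > h.py <<'E'
import numpy as np, cv2
from cell import bot, optics, finder, readout
def snap(cam,name=None):
    d=optics.capture(cam)
    if name: cv2.imwrite(f'pics/{name}.png',d['frame'])
    return d
def ray(d,uv):
    K=d['mtx'];x=(uv[0]-K[0,2])/K[0,0];y=(uv[1]-K[1,2])/K[1,1]
    rd=np.hypot(x,y);r=rd
    for _ in range(30): r=rd/(1+d['k1']*r*r)
    s=r/rd if rd>1e-9 else 1
    v=np.array([x*s,y*s,1.]);R=np.array(d['R']);t=np.array(d['t'])
    return -R.T@t, R.T@v
def atz(d,uv,z):
    c,v=ray(d,uv); return c+v*(z-c[2])/v[2]
def proj(d,X):
    p=np.array(d['R'])@np.array(X)+d['t']; s=p[:2]/p[2]; s=s*(1+d['k1']*(s@s)); return np.array([d['mtx'][0,0]*s[0]+d['mtx'][0,2],d['mtx'][1,1]*s[1]+d['mtx'][1,2]])
def tri(obs):
    A=np.zeros((3,3));b=np.zeros(3)
    for d,uv in obs:
        c,v=ray(d,uv);v=v/np.linalg.norm(v);P=np.eye(3)-np.outer(v,v);A+=P;b+=P@c
    X=np.linalg.solve(A,b); return X
E
python3 - <<'E'
from h import *
print(readout.current_clock(),readout.current_eef_pos(),readout.current_tool_rot())
D={}
for c in('scene','top','wrist'):
    d=D[c]=snap(c,c+'0')
    C,_=ray(d,(256,192));print(c,C.round(3),d['mtx'][0,0],d['k1'])
    for n in('housing','mouth','loop','hook','hook_grip','hook_crook','petri_dish','power_sensor','tweezers_steel','vial_c07'):
        r=finder.spot_point(c,n)
        print(c,n,[(np.round(q['uv'],1),round(q['score'],2)) for q in r[:3]])
print(readout.current_clock())
E
```

```text
pics
0.0 [ 0.18428469 -0.62272467  0.209127  ] [-9.37064884e-04  9.89665704e-01  1.43390673e-01 -1.74579481e-04]
scene [-0.18   0.484  0.492] 484.6545990130239 -0.0027193338813101486
scene housing [(array([309.4, 215.9]), 0.65)]
scene mouth [(array([305.9, 198.5]), 0.9)]
scene loop [(array([319.6, 194.3]), 0.45)]
scene hook [(array([212.2, 270.7]), 0.78)]
scene hook_grip [(array([210.3, 256.5]), 0.81)]
scene hook_crook [(array([269.2, 249.1]), 0.83)]
scene petri_dish [(array([189.4, 239.3]), 0.58)]
scene power_sensor [(array([134.3, 248.7]), 0.63)]
scene tweezers_steel []
scene vial_c07 [(array([287.7, 180.1]), 0.62), (array([308.6, 201.2]), 0.44)]
top [ 0.436 -0.156  1.009] 460.19341787643486 -0.04967040176223403
top housing [(array([298.8, 216.5]), 0.65)]
top mouth [(array([303.3, 212. ]), 0.73)]
top loop [(array([142.4, 149.6]), 0.41)]
top hook [(array([170.3, 226.7]), 0.6)]
top hook_grip [(array([166.9, 228.7]), 0.71), (array([168.1, 225.3]), 0.51)]
top hook_crook [(array([217.4, 244.4]), 0.82)]
top petri_dish [(array([186.5, 165. ]), 0.78)]
top power_sensor [(array([139.5, 146.9]), 0.55)]
top tweezers_steel [(array([242.8, 154.7]), 0.53)]
top vial_c07 [(array([350.9, 134.2]), 0.64)]
wrist [ 0.26  -0.6    0.374] 312.9830515359458 -0.05618078100675586
wrist housing []
wrist mouth []
wrist loop []
wrist hook []
wrist hook_grip []
wrist hook_crook []
wrist petri_dish []
wrist power_sensor []
wrist tweezers_steel []
wrist vial_c07 []
1.65
```

Run:
```python
import cv2
for c in('scene','top'):
    im=cv2.imread(f'pics/{c}0.png'); 
    im=cv2.resize(im,None,fx=1.5,fy=1.5,interpolation=cv2.INTER_CUBIC)
    cv2.imwrite(f'pics/{c}0b.png',im)
```

```text
(no output)
```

View pics/scene0b.png

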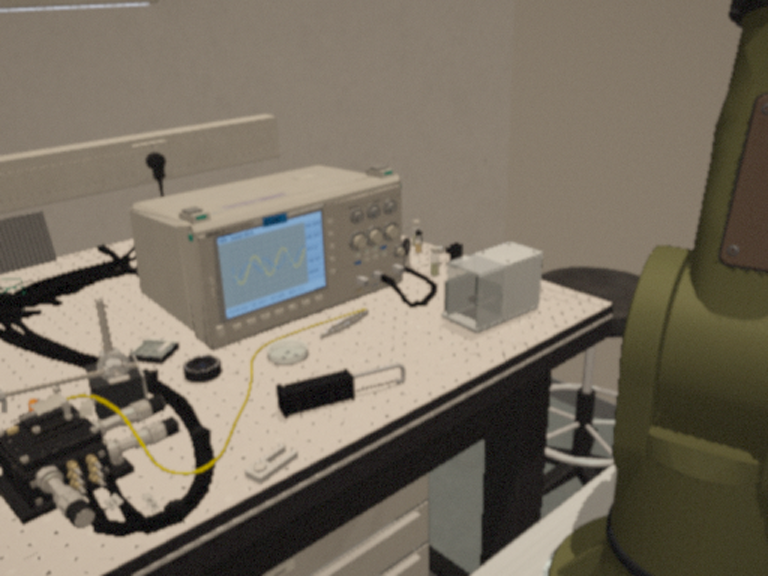

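View pics/top0b.png

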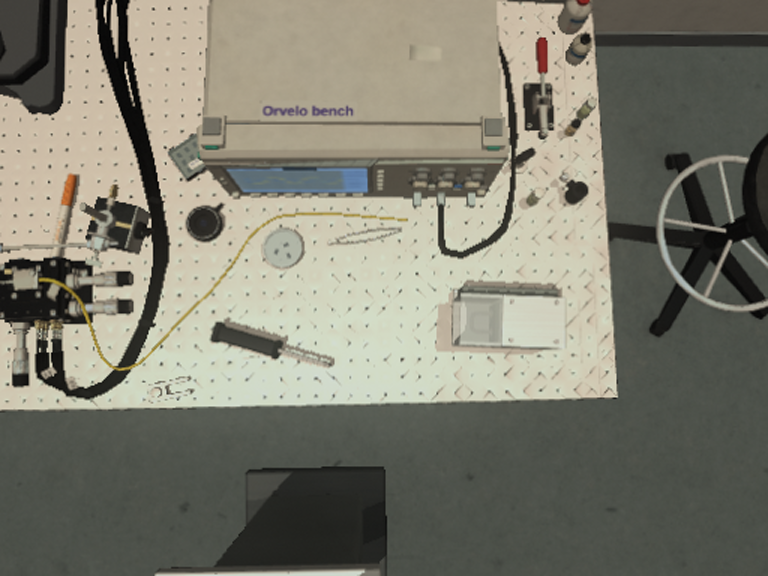

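Run:
```python
from h import *
T=snap('top');S=snap('scene')
def px(n,z,a=None):
    rt=finder.spot_point('top',n);rs=finder.spot_point('scene',n)
    if rt and rs: print(n,'top@z',atz(T,rt[0]['uv'],z).round(4),'scene@z',atz(S,rs[0]['uv'],z).round(4),'tri',tri([(T,rt[0]['uv']),(S,rs[0]['uv'])]).round(4))
px('mouth',.05);px('hook_grip',.024);px('hook_crook',.017);px('housing',0);px('hook',0);px('loop',.036)
for n in('housing','hook'):
    r=finder.trace('top',n)
    if r:
        m=r[0]['mask'].astype(np.uint8); print(n,r[0]['box'],r[0]['score'],cv2.minAreaRect(cv2.findNonZero(m)))
for uv in [(460/1.5,290/1.5),(455/1.5,345/1.5),(563/1.5,345/1.5),(565/1.5,295/1.5)]: print(uv,atz(T,uv,.098).round(3))
print(readout.current_clock())
p=readout.current_eef_pos();q=readout.current_tool_rot();print(bot.solve_ik(p,q),readout.current_joint_positions())
W=snap('wrist');print(np.array(W['R']).round(3))
```

```text
mouth top@z [ 0.4939 -0.268   0.05  ] scene@z [ 0.4774 -0.2521  0.05  ] tri [ 0.4941 -0.2698  0.0391]
hook_grip top@z [0.468  0.0185 0.024 ] scene@z [0.4704 0.0266 0.024 ] tri [0.4705 0.0219 0.0216]
hook_crook top@z [ 0.4383 -0.0922  0.017 ] scene@z [ 0.434  -0.0865  0.017 ] tri [ 0.4387 -0.0916  0.013 ]
housing top@z [ 0.4896 -0.2701  0.    ] scene@z [ 0.5022 -0.2887 -0.    ] tri [ 0.4878 -0.2699  0.0112]
hook top@z [0.4792 0.0232 0.    ] scene@z [0.4676 0.0275 0.    ] tri [ 0.4781  0.0227 -0.0066]
loop top@z [ 0.6209 -0.1444  0.036 ] scene@z [ 0.5012 -0.3176  0.036 ] tri [ 0.5306 -0.2027  0.0842]
housing [300.3, 192.1, 77.6, 42.0] 0.88 ((338.9924621582031, 211.44088745117188), (75.49099731445312, 39.910499572753906), 2.2457425594329834)
hook [141.3, 214.5, 75.8, 30.2] 0.86 ((179.31637573242188, 230.3494873046875), (78.84789276123047, 11.932042121887207), 15.376252174377441)
(306.6666666666667, 193.33333333333334) [ 0.531 -0.274  0.098]
(303.3333333333333, 230.0) [ 0.458 -0.264  0.098]
(375.3333333333333, 230.0) [ 0.454 -0.408  0.098]
(376.6666666666667, 196.66666666666666) [ 0.521 -0.414  0.098]
2.45
[ 1.29710482  0.3209856  -0.07010948  1.45047002  0.02257461  1.37078392
 -0.05687738] [ 1.29711025  0.32098586 -0.07011641  1.45046979  0.02257686  1.37078404
 -0.05687898]
[[ 0.285 -0.958  0.   ]
 [-0.912 -0.271  0.308]
 [-0.295 -0.088 -0.951]]
```

```bash
cat >> h.py <<'E'
from scipy.spatial.transform import Rotation as Ro
def quat(yaw):  # tool z down, tool x along heading yaw
    x=np.array([np.cos(yaw),np.sin(yaw),0]);z=np.array([0,0,-1.]);y=np.cross(z,x)
    q=Ro.from_matrix(np.c_[x,y,z]).as_quat(); return np.r_[q[3],q[:3]]
E
python3 - <<'E'
from h import *
a=np.arctan2(-.964,-.266)
for name,p,yw in [('pick',[.470,.021,.005],a),('hov',[.470,.021,.2],a),('eng',[.494,-.19,.024],-np.pi/2),('engup',[.494,-.19,.06],-np.pi/2),('out',[.494,-.11,.024],-np.pi/2)]:
    for s in(0,np.pi):
        r=bot.solve_ik(p,quat(yw+s)); print(name,s,None if r is None else np.round(r,2))
E
```

```text
pick 0 [ 0.95  0.38 -1.17  2.07  0.43  0.96  2.42]
pick 3.141592653589793 [ 0.78  0.29 -0.96  2.07  0.29  0.92 -0.61]
hov 0 [-1.2  -0.18  1.01  1.92  0.16  1.32  2.64]
hov 3.141592653589793 [ 0.39 -0.04 -0.47  1.88 -0.02  1.3  -0.35]
eng 0 [-0.6   0.41  1.07  1.98 -0.43  1.   -2.46]
eng 3.141592653589793 [ 0.83  0.29 -0.58  1.93  0.19  0.97  0.16]
engup 0 [-0.61  0.33  1.07  1.95 -0.33  1.05 -2.53]
engup 3.141592653589793 [ 0.84  0.24 -0.58  1.91  0.16  1.04  0.19]
out 0 [-0.78  0.34  1.08  2.03 -0.36  0.97 -2.66]
out 3.141592653589793 [ 0.78  0.26 -0.67  1.99  0.2   0.96  0.01]
```

Run:
```python
from h import *
a=np.arctan2(-.964,-.266)
bot.goto([.465,.0,.2],quat(a+np.pi))
W=snap('wrist','w1')
print(readout.current_clock(),readout.current_eef_pos(),readout.current_contact_force())
for n,z in(('hook',0),('hook_grip',.024),('hook_crook',.017)):
    for q in finder.spot_point('wrist',n)[:2]: print(n,np.round(q['uv'],1),q['score'],atz(W,q['uv'],z).round(4))
r=finder.trace('wrist','hook')
if r:
    m=r[0]['mask'].astype(np.uint8); print(cv2.minAreaRect(cv2.findNonZero(m)),r[0]['score']); cv2.imwrite('pics/m1.png',m*255)
```

```text
4.975 [ 0.46518306 -0.00105829  0.19994561] [ 0.49572927 -0.59643435  0.21683493]
hook [255.2 140.1] 0.8 [0.4729 0.0238 0.    ]
hook_grip [254.1 146.2] 0.89 [0.4708 0.0211 0.024 ]
hook_crook [250.3 239.6] 0.88 [ 0.4354 -0.0893  0.017 ]
hook_crook [406.2 234.7] 0.39 [ 0.6225 -0.1351  0.017 ]
((256.1527404785156, 169.97747802734375), (28.034503936767578, 146.1598663330078), 0.6986942887306213) 0.92
```

View pics/w1.png

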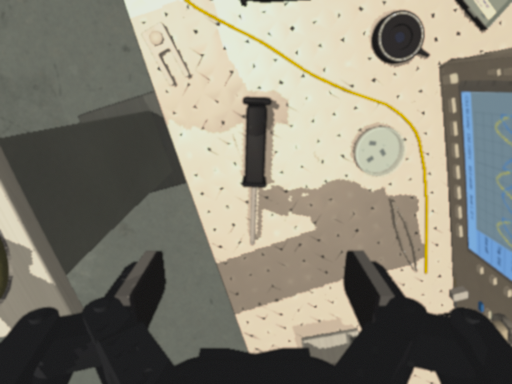

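Run:
```python
from h import *
W=snap('wrist')
m=finder.trace('wrist','hook')[0]['mask']
# dark handle pixels
g=cv2.cvtColor(W['frame'],cv2.COLOR_BGR2GRAY)
h=m&(g<70)
for r in range(94,192,4):
    c=np.where(h[r])[0]; c2=np.where(m[r])[0]
    print(r,(c.min(),c.max()) if len(c) else None,(c2.min(),c2.max()) if len(c2) else None)
A=[];
for r in range(106,184):
    c=np.where(h[r])[0]
    if len(c)>8: A.append(atz(W,((c.min()+c.max())/2,r),.036)[:2])
A=np.array(A);v=np.linalg.svd(A-A.mean(0))[2][0];print(A.mean(0),v,np.degrees(np.arctan2(v[1],v[0])))
for r in(96,97,98,99,100,184,186,187,188,189): print(r,atz(W,(256,r),.036).round(4))
i=cv2.resize(W['frame'][80:260,180:330],None,fx=3.3,fy=3.3,interpolation=cv2.INTER_CUBIC);cv2.imwrite('pics/w1z.png',i)
```

```text
94 None None
98 (np.int64(248), np.int64(251)) (np.int64(244), np.int64(267))
102 (np.int64(244), np.int64(271)) (np.int64(243), np.int64(271))
106 (np.int64(249), np.int64(266)) (np.int64(246), np.int64(269))
110 (np.int64(248), np.int64(266)) (np.int64(247), np.int64(267))
114 (np.int64(248), np.int64(266)) (np.int64(247), np.int64(267))
118 (np.int64(247), np.int64(266)) (np.int64(247), np.int64(267))
122 (np.int64(247), np.int64(266)) (np.int64(246), np.int64(267))
126 (np.int64(247), np.int64(266)) (np.int64(246), np.int64(267))
130 (np.int64(247), np.int64(265)) (np.int64(246), np.int64(267))
134 (np.int64(247), np.int64(265)) (np.int64(246), np.int64(266))
138 (np.int64(247), np.int64(265)) (np.int64(246), np.int64(266))
142 (np.int64(247), np.int64(265)) (np.int64(245), np.int64(267))
146 (np.int64(247), np.int64(264)) (np.int64(245), np.int64(267))
150 (np.int64(247), np.int64(264)) (np.int64(245), np.int64(266))
154 (np.int64(247), np.int64(264)) (np.int64(245), np.int64(266))
158 (np.int64(246), np.int64(264)) (np.int64(245), np.int64(265))
162 (np.int64(246), np.int64(264)) (np.int64(245), np.int64(265))
166 (np.int64(246), np.int64(263)) (np.int64(245), np.int64(266))
170 (np.int64(246), np.int64(263)) (np.int64(245), np.int64(266))
174 (np.int64(246), np.int64(263)) (np.int64(245), np.int64(266))
178 (np.int64(244), np.int64(264)) (np.int64(243), np.int64(266))
182 (np.int64(244), np.int64(265)) (np.int64(242), np.int64(266))
186 (np.int64(245), np.int64(264)) (np.int64(243), np.int64(266))
190 None (np.int64(252), np.int64(256))
[0.47307224 0.02464352] [-0.3026779  -0.95309291] -107.61851529246346
96 [0.4865 0.0723 0.036 ]
97 [0.4862 0.0713 0.036 ]
98 [0.486  0.0704 0.036 ]
99 [0.4857 0.0695 0.036 ]
100 [0.4855 0.0685 0.036 ]
184 [ 0.4622 -0.0166  0.036 ]
186 [ 0.4616 -0.0188  0.036 ]
187 [ 0.4613 -0.0199  0.036 ]
188 [ 0.461 -0.021  0.036]
189 [ 0.4607 -0.0221  0.036 ]
```

View pics/w1z.png

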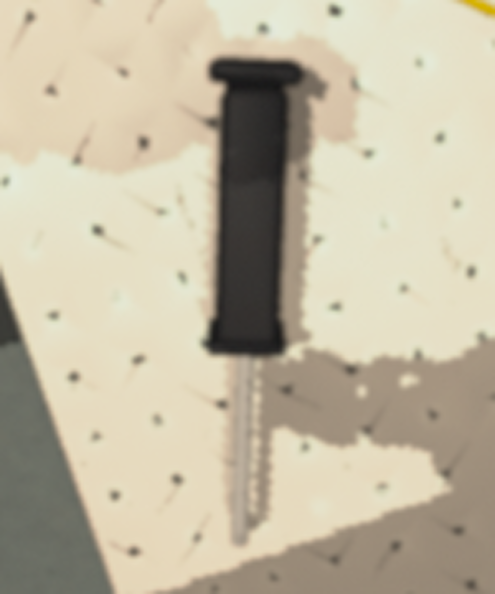

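Run:
```python
from h import *
a=np.radians(-107.6)
q=quat(a+np.pi)
bot.goto([.472,.0235,.09],q)
bot.movel([.472,.0235,.006],q,velocity=.12)
print(readout.current_clock(),readout.current_eef_pos(),readout.current_contact_force())
bot.move_gripper(0.0)
print(readout.current_width(),readout.current_contact_force(),readout.current_clock())
f0=readout.current_contact_force()
bot.movel([.472,.0235,.12],q,velocity=.15)
W=snap('wrist','w2');S=snap('scene','s2')
print(readout.current_clock(),readout.current_width(),readout.current_contact_force(),readout.current_eef_pos())
for n in('hook','hook_grip','hook_crook'):
    r=finder.spot_point('wrist',n);r2=finder.spot_point('scene',n)
    print(n,[(np.round(k['uv'],1),k['score']) for k in r[:2]],[(np.round(k['uv'],1),k['score']) for k in r2[:2]])
    if r and r2: print(tri([(W,r[0]['uv']),(S,r2[0]['uv'])]))
```

```text
6.65 [0.47303048 0.02344418 0.00697149] [-0.27495716 -0.29504019  0.25512148]
0.020292564072660852 [-1.68423841 -0.16800338  4.33698311] 7.2583
8.2667 0.020126100559275405 [ 0.32263491  0.0701523  -1.56301213] [0.47095691 0.02347515 0.11868054]
hook [(array([255.9, 232.7]), 0.62)] [(array([208.7, 221.4]), 0.55)]
[0.4709738  0.02059247 0.10165069]
hook_grip [(array([252.7, 252.3]), 0.6)] [(array([207.1, 203.4]), 0.93)]
[0.47013094 0.02439434 0.13783879]
hook_crook [] [(array([267.1, 195.2]), 0.58)]
```

View pics/w2.png

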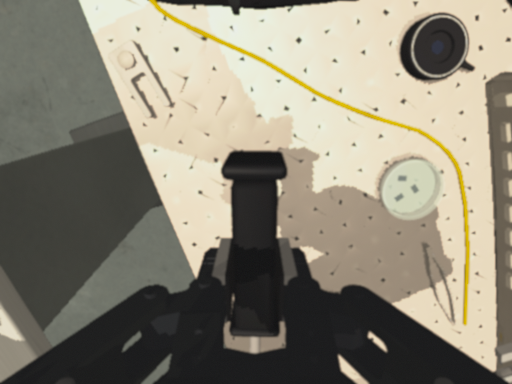

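View pics/s2.png

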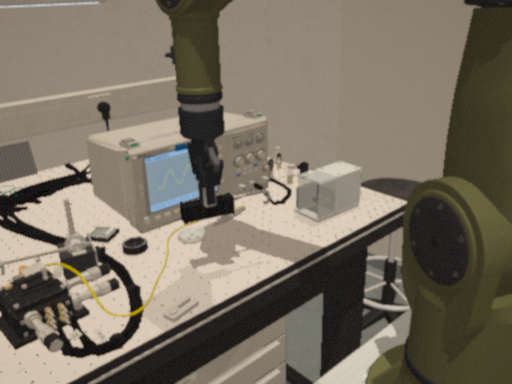

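Run:
```python
from h import *
bot.movel([.472,.0235,.22],velocity=.25)
q=quat(np.radians(0))
bot.goto([.41,-.30,.25],q)
W=snap('wrist','w3')
print(readout.current_clock(),readout.current_eef_pos())
C,_=ray(W,(256,192));print(C)
for n,z in(('mouth',.05),('housing',0),('loop',.036)):
    print(n,[(np.round(k['uv'],1),round(k['score'],2),atz(W,k['uv'],z).round(4)) for k in finder.spot_point('wrist',n)[:2]])
cv2.imwrite('pics/w3b.png',cv2.resize(W['frame'],(800,600),interpolation=cv2.INTER_CUBIC))
```

```text
10.4167 [ 0.41101764 -0.29798169  0.24963627]
[ 0.48940342 -0.29713559  0.41300254]
mouth []
housing [(array([234.5,  88.3]), 0.7, array([ 0.4937, -0.2719,  0.    ]))]
loop []
```

View pics/w3b.png

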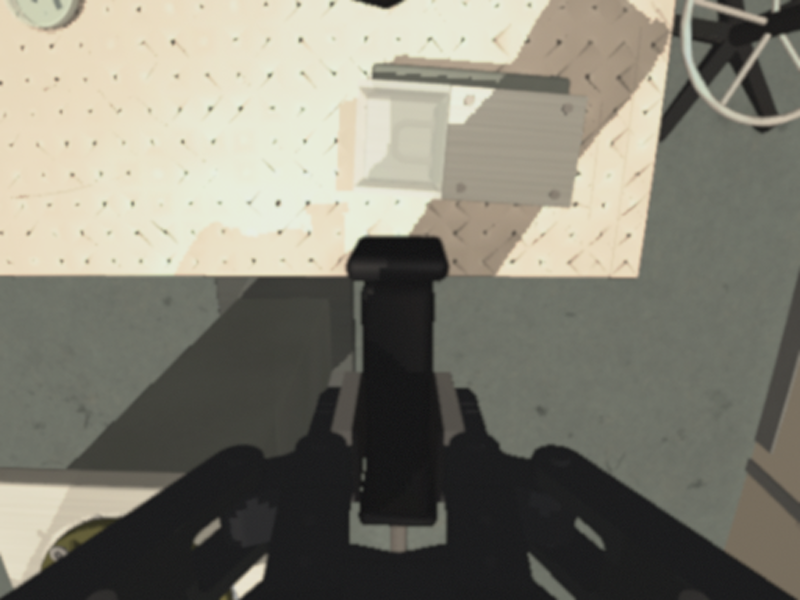

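Run:
```python
from h import *
im=cv2.imread('pics/w3.png')[30:140,205:385]
im=cv2.convertScaleAbs(cv2.resize(im,None,fx=4.4,fy=4.4,interpolation=cv2.INTER_CUBIC),alpha=1.6,beta=-130)
cv2.imwrite('pics/w3z.png',im)
```

```text
(no output)
```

View pics/w3z.png

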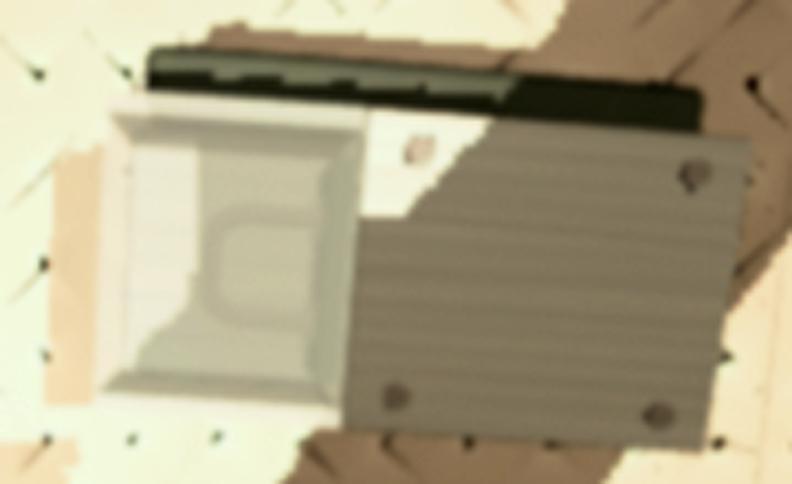

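Run:
```python
from h import *
W=snap('wrist')
def P(X,Y,z): return atz(W,(205+(X+.5)/4.4-.5,30+(Y+.5)/4.4-.5),z)
pts=dict(roofFfar=(366,108,.098),roofFnear=(344,428,.098),roofRfar=(750,142,.098),roofRnear=(704,448,.098),hoodFfar=(112,95,.098),hoodFnear=(96,405,.098),
 bar=(210,264,.036),armFar=(265,215,.036),armNear=(260,318,.036),armFarPlate=(315,222,.036),armNearPlate=(308,322,.036))
R={k:P(*v) for k,v in pts.items()}
for k,v in R.items(): print(k,v.round(4))
for a,b in(('roofFfar','roofRfar'),('roofFnear','roofRnear'),('roofFnear','roofFfar'),('roofRnear','roofRfar'),('hoodFnear','hoodFfar'),('hoodFfar','roofFfar'),('armFar','armFarPlate'),('armNear','armNearPlate')):
    d=R[b]-R[a];print(a,b,np.linalg.norm(d).round(4),np.degrees(np.arctan2(d[1],d[0])).round(1))
```

```text
roofFfar [ 0.5237 -0.3289  0.098 ]
roofFnear [ 0.4561 -0.3262  0.098 ]
roofRfar [ 0.5182 -0.4122  0.098 ]
roofRnear [ 0.4524 -0.4087  0.098 ]
hoodFfar [ 0.526  -0.2749  0.098 ]
hoodFnear [ 0.461  -0.2702  0.098 ]
bar [ 0.4919 -0.2954  0.036 ]
armFar [ 0.5042 -0.3097  0.036 ]
armNear [ 0.4783 -0.3087  0.036 ]
armFarPlate [ 0.5026 -0.3227  0.036 ]
armNearPlate [ 0.4773 -0.3214  0.036 ]
roofFfar roofRfar 0.0835 -93.8
roofFnear roofRnear 0.0827 -92.6
roofFnear roofFfar 0.0676 -2.3
roofRnear roofRfar 0.0659 -3.0
hoodFnear hoodFfar 0.0652 -4.1
hoodFfar roofFfar 0.0541 -92.5
armFar armFarPlate 0.0131 -97.2
armNear armNearPlate 0.0128 -94.3
```

Run:
```python
from h import *
im=cv2.imread('pics/w3.png')[145:355,205:305]
im=cv2.convertScaleAbs(cv2.resize(im,None,fx=2.8,fy=2.8,interpolation=cv2.INTER_CUBIC),alpha=3,beta=0)
cv2.imwrite('pics/w3h.png',im)
W=snap('wrist')
for v in (152,165,168,171,174,178,180,325,330,333,335,337): print(v,atz(W,(254,v),.2786).round(4))
```

```text
152 [ 0.4641 -0.2979  0.2786]
165 [ 0.4583 -0.2979  0.2786]
168 [ 0.4569 -0.2979  0.2786]
171 [ 0.4556 -0.2979  0.2786]
174 [ 0.4542 -0.2979  0.2786]
178 [ 0.4523 -0.2979  0.2786]
180 [ 0.4514 -0.2979  0.2786]
325 [ 0.3716 -0.2982  0.2786]
330 [ 0.3682 -0.2982  0.2786]
333 [ 0.3662 -0.2982  0.2786]
335 [ 0.3649 -0.2983  0.2786]
337 [ 0.3635 -0.2983  0.2786]
```

View pics/w3h.png

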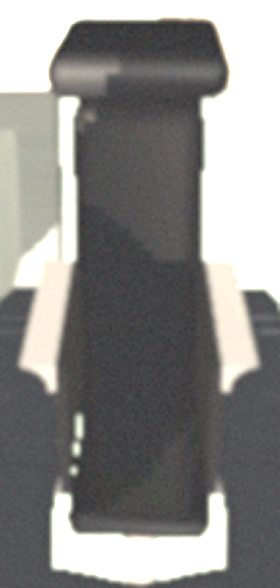

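```bash
cat >> h.py <<'E'
hx=np.array([np.cos(np.radians(-93)),np.sin(np.radians(-93))]);hy=np.array([-hx[1],hx[0]])
L=np.array([.491,-.3103]);M=np.array([.4929,-.2716])
Q=quat(np.radians(87))
def tcp(cx,cy,cz,off=0.120):  # crook in loop-frame (shut) mm -> tcp
    p=L+hx*cx+hy*cy-hx*off; return [p[0],p[1],cz-.010]
E
python3 - <<'E'
from h import *
p=tcp(-.069,0,.066); print(p)
bot.goto([p[0],p[1]+.02,.2],Q)
bot.movel(p,Q,velocity=.15)
S=snap('scene','s4');T=snap('top','t4')
print(readout.current_clock(),readout.current_eef_pos(),readout.current_contact_force())
for n in('hook_grip','hook_crook','mouth'):
    r=finder.spot_point('top',n);r2=finder.spot_point('scene',n)
    print(n,[(np.round(k['uv'],1),round(k['score'],2)) for k in r[:2]],[(np.round(k['uv'],1),round(k['score'],2)) for k in r2[:2]])
    if r and r2: print(tri([(T,r[0]['uv']),(S,r2[0]['uv'])]).round(4))
e=readout.current_eef_pos();cr=np.r_[e[:2]+hx*.12,e[2]+.010]
print('exp crook',cr,proj(T,cr),proj(S,cr),'mouth',proj(T,np.r_[M,.05]),proj(S,np.r_[M,.05]),'loop',proj(T,np.r_[L,.036]),proj(S,np.r_[L,.036]))
a=cv2.resize(S['frame'][130:240,220:380],(800,550),interpolation=cv2.INTER_CUBIC);cv2.imwrite('pics/s4z.png',a)
a=cv2.resize(T['frame'][160:250,200:400],(800,360),interpolation=cv2.INTER_CUBIC);cv2.imwrite('pics/t4z.png',a)
E
```

```text
[np.float64(0.5008914957299164), np.float64(-0.12155901793138559), 0.056]
12.8833 [ 0.50183922 -0.12164493  0.05711275] [ 0.17543341  0.15756147 -1.13279588]
hook_grip [] [(array([255. , 206.4]), 0.77), (array([307. , 200.7]), 0.38)]
hook_crook [(array([290. , 212.4]), 0.46), (array([243.4, 154.9]), 0.29)] [(array([295. , 195.4]), 0.71)]
[ 0.4986 -0.2393  0.0633]
mouth [(array([300.2, 214.4]), 0.63)] [(array([305.5, 201.2]), 0.71), (array([256.2, 218.7]), 0.56)]
[ 0.4932 -0.2644  0.0429]
exp crook [ 0.49477056 -0.24141078  0.06626828] [289.74810087 212.68485598] [298.81355528 194.35525388] mouth [303.51609898 213.753815  ] [308.50395829 197.42475266] loop [320.96223141 214.64011374] [320.25260671 198.41575226]
```

View pics/s4z.png

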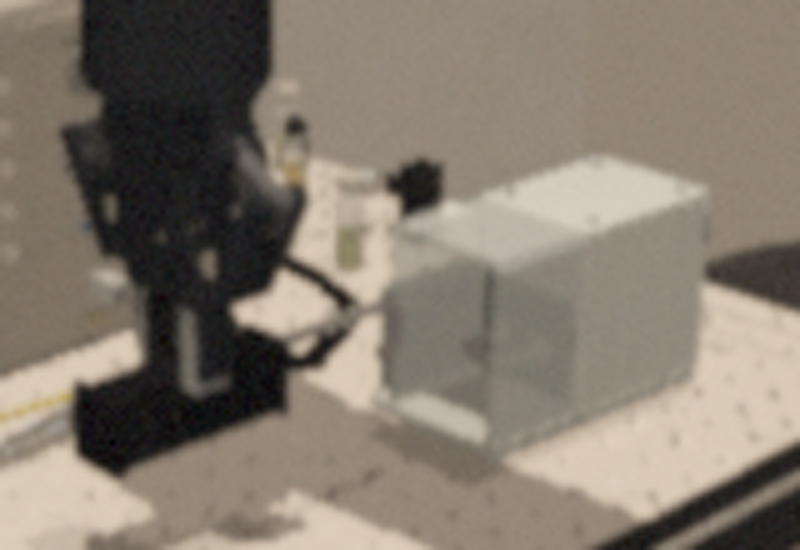

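View pics/t4z.png

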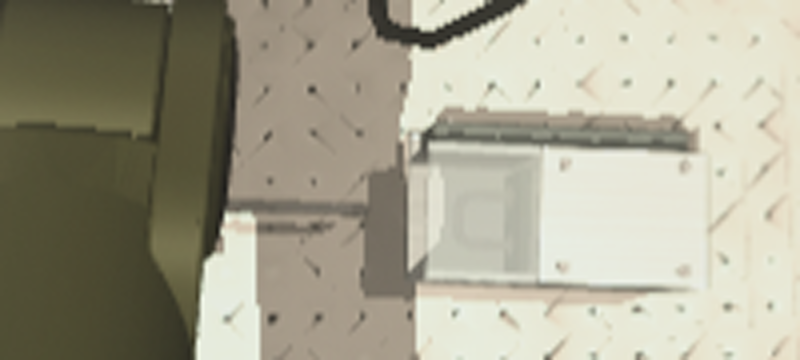

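Run:
```python
from h import *
for cx in(-.03,.0045):
    bot.movel(tcp(cx,0,.066),Q,velocity=.08)
    print(readout.current_clock(),readout.current_eef_pos(),readout.current_contact_force())
S=snap('scene','s5');T=snap('top','t5');W=snap('wrist','w5')
e=readout.current_eef_pos();cr=np.r_[e[:2]+hx*.12,e[2]+.010]
d=cr[:2]-L;print('crook in loop',d@hx,d@hy,cr[2]-.036)
for n in('hook_crook','loop'):
    for c in('top','scene'):print(n,c,[(np.round(k['uv'],1),round(k['score'],2)) for k in finder.spot_point(c,n)[:2]])
print(proj(T,cr),proj(S,cr),proj(W,cr))
a=cv2.resize(S['frame'][150:230,260,] if 0 else S['frame'][150:230,270:370],(800,640),interpolation=cv2.INTER_CUBIC)[:600];cv2.imwrite('pics/s5z.png',a)
a=cv2.resize(T['frame'][180:250,270:390],(800,467),interpolation=cv2.INTER_CUBIC);cv2.imwrite('pics/t5z.png',cv2.convertScaleAbs(a,alpha=1.6,beta=-120))
```

```text
13.8167 [ 0.49874504 -0.16056671  0.05588445] [ 0.72600946  0.05809208 -1.18627654]
14.4 [ 0.49691433 -0.19508904  0.05589014] [ 0.41279106 -0.61409659 -1.56642146]
crook in loop 0.0038366821597448928 5.8786593069464384e-05 0.029970200354991476
hook_crook top []
hook_crook scene [(array([319.5, 185.6]), 0.71)]
loop top []
loop scene [(array([319.5, 197.6]), 0.38), (array([321.6, 183.3]), 0.28)]
[325.0860542  213.78569258] [321.75534202 186.0411273 ] [254.27364005 402.22538378]
```

View pics/s5z.png

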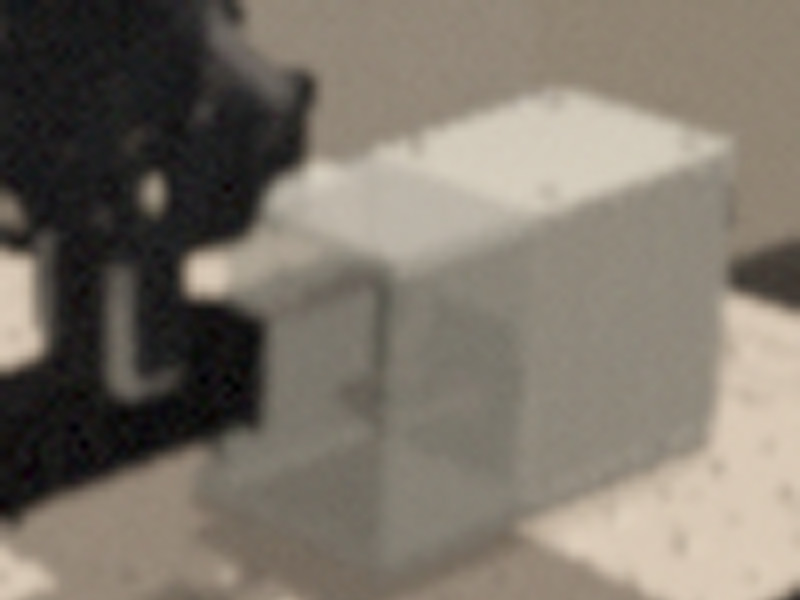

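View pics/t5z.png

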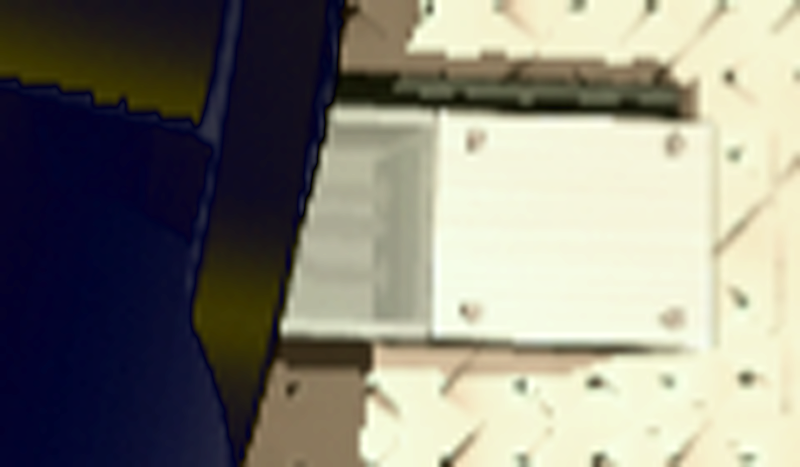

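View pics/w5.png

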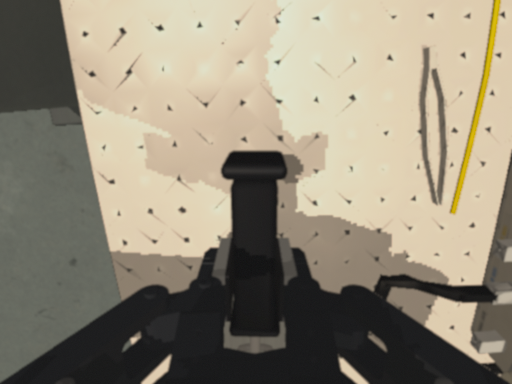

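Run:
```python
from h import *
f0=readout.current_contact_force()
z=.066
while z>.0355:
    z-=.003
    bot.movel(tcp(.0050,0,z),Q,velocity=.04)
    e=readout.current_eef_pos();f=np.array(readout.current_contact_force())
    print(round(z,4),np.round(e,4),f.round(2))
    if np.linalg.norm(f-f0)>3.5: print('CONTACT');break
d=e[:2]+hx*.12-L;print('crook in loop',d@hx,d@hy,e[2]+.010-.036,readout.current_clock())
```

```text
0.063 [ 0.4967 -0.1954  0.0527] [ 0.46  0.29 -1.14]
0.06 [ 0.4968 -0.1954  0.0497] [ 0.63  0.03 -1.59]
0.057 [ 0.4968 -0.1954  0.0468] [ 0.44 -0.28 -0.01]
0.054 [ 0.4968 -0.1954  0.0437] [ 0.2   0.44 -0.96]
0.051 [ 0.4968 -0.1954  0.0407] [-0.68  0.97 -1.33]
0.048 [ 0.4968 -0.1954  0.0377] [-0.87 -0.33 -0.95]
0.045 [ 0.4968 -0.1954  0.0347] [ 0.67  0.05 -1.28]
0.042 [ 0.4968 -0.1954  0.0318] [-1.04  0.95 -0.91]
0.039 [ 0.4968 -0.1953  0.0288] [-0.11 -0.12 -1.49]
0.036 [ 0.4968 -0.1954  0.0257] [-0.36  0.03 -1.59]
0.033 [ 0.4968 -0.1954  0.0228] [-0.6  -0.62 -1.32]
crook in loop 0.0049381815954543055 -0.00019050283106126074 -0.003240265079949123 17.5
```

```bash
cat > pull.py <<'E'
from h import *
import sys
def F(n=5):
    A=[]
    for _ in range(n): A.append(readout.current_contact_force()); bot.wait(.02)
    return np.mean(A,0)
E
python3 - <<'E'
from pull import *
f0=F(8);print('f0',f0.round(2))
cx=.0050
bot.movel(tcp(cx,0,.0345),Q,velocity=.03)
f0=F(8);print('f0',f0.round(2))
while cx>-.048:
    cx-=.003
    bot.movel(tcp(cx,0,.0345),Q,velocity=.03)
    f=F(3)-f0;e=np.array(readout.current_eef_pos());d=e[:2]+hx*.12-L
    fl=np.array([f[:2]@hx,f[:2]@hy,f[2]])
    print(round(cx*1e3,1),(d@hx*1e3).round(2),(d@hy*1e3).round(2),round((e[2]+.01)*1e3,1),fl.round(2))
    if fl[0]>12 or abs(fl[1])>6 or abs(fl[2])>6: print('STOP');break
print(readout.current_clock(),readout.current_width())
snap('scene','s6');snap('top','t6')
E
```

```text
f0 [-0.19 -0.15 -1.46]
f0 [-0.01  0.06 -1.08]
2.0 1.77 0.02 34.5 [ 0.28 -0.31 -0.43]
-1.0 -1.15 0.0 34.5 [-0.07 -0.26 -0.68]
-4.0 -4.13 0.02 34.5 [-0.24 -0.01 -0.57]
-7.0 -7.12 0.02 34.5 [0.02 0.18 0.  ]
-10.0 -10.13 -0.01 34.5 [ 0.2  -0.33 -0.09]
-13.0 -12.35 -0.04 34.6 [ 2.69  0.05 -0.63]
-16.0 -15.58 -0.02 34.5 [ 4.11 -0.23 -1.  ]
-19.0 -19.01 -0.03 34.5 [ 3.56 -0.03 -0.6 ]
-22.0 -22.16 -0.01 34.5 [ 3.48 -0.04 -0.12]
-25.0 -25.15 -0.02 34.5 [ 3.69 -0.51 -0.64]
-28.0 -28.14 0.05 34.5 [ 3.05 -0.33 -0.2 ]
-31.0 -31.09 -0.0 34.5 [ 3.46  0.14 -0.39]
-34.0 -34.05 0.0 34.5 [ 3.58 -0.04  0.12]
-37.0 -37.0 0.03 34.5 [ 3.91 -0.11 -0.14]
-40.0 -40.04 0.0 34.5 [ 3.83  0.4  -0.39]
-43.0 -43.01 0.0 34.5 [ 4.39  0.16 -0.55]
-46.0 -46.02 0.01 34.5 [ 4.22  0.46 -0.34]
-49.0 -48.93 0.02 34.5 [ 4.24  0.43 -0.68]
23.4167 0.019992454048299527
```

Run:
```python
from pull import *
f0=np.array([-.1,-.05,-1.3])
cx=-.049;last=0
while cx>-.085:
    cx-=.001 if last<6.5 else .0005
    bot.movel(tcp(cx,0,.0345),Q,velocity=.02)
    f=F(3)-f0;e=np.array(readout.current_eef_pos());d=e[:2]+hx*.12-L
    fl=np.array([f[:2]@hx,f[:2]@hy,f[2]]);last=fl[0]
    print(round(cx*1e3,1),(d@hx*1e3).round(2),(d@hy*1e3).round(2),fl.round(2))
    if fl[0]>14.8 or abs(fl[1])>6 or abs(fl[2])>8: print('STOP');break
    if readout.current_clock()>45: break
print(readout.current_clock(),readout.current_width())
snap('scene','s7')
```

```text
-50.0 -49.5 0.04 [ 5.33  0.52 -0.87]
-51.0 -49.98 0.08 [ 6.47  1.05 -0.59]
-52.0 -50.72 0.08 [ 7.07  1.12 -0.58]
-52.5 -51.07 0.09 [ 6.81  1.15 -0.18]
-53.0 -51.54 0.06 [ 7.65  0.86 -0.79]
-53.5 -51.99 0.06 [ 7.58  0.97 -0.38]
-54.0 -52.47 0.09 [ 7.01  0.75 -1.12]
-54.5 -52.92 0.08 [ 7.39  0.67 -1.05]
-55.0 -53.41 0.08 [ 7.56  0.5  -0.79]
-55.5 -53.9 0.08 [ 7.6   0.72 -1.37]
-56.0 -54.37 0.07 [ 7.47  0.64 -0.87]
-56.5 -54.84 0.07 [ 7.36  0.92 -0.62]
-57.0 -55.39 0.09 [ 7.72  0.87 -0.87]
-57.5 -55.87 0.1 [ 8.09  1.28 -1.38]
-58.0 -56.28 0.11 [ 7.68  0.61 -0.96]
-58.5 -56.78 0.09 [ 6.92  0.55 -0.48]
-59.0 -57.19 0.08 [ 8.15  1.1  -1.17]
-59.5 -57.74 0.1 [ 7.53  0.58 -1.53]
-60.0 -58.14 0.11 [ 7.66  1.35 -1.36]
-60.5 -58.71 0.09 [ 7.84  0.8  -1.01]
-61.0 -59.11 0.07 [ 7.93  1.12 -1.1 ]
-61.5 -59.68 0.11 [ 7.83  0.54 -1.09]
-62.0 -60.11 0.1 [ 7.76  0.87 -1.52]
-62.5 -60.73 0.11 [ 7.91  1.14 -0.63]
-63.0 -61.5 0.06 [ 7.57  0.9  -0.73]
-63.5 -61.9 0.06 [ 7.57  0.64 -0.95]
-64.0 -62.53 0.05 [ 6.79  0.89 -0.87]
-64.5 -63.26 0.08 [ 6.91  0.65 -1.23]
-65.0 -63.82 0.08 [ 6.84  0.77 -1.21]
-65.5
[... 159 characters left out ...]
.09 [ 6.61  1.21 -0.83]
-69.5 -68.06 0.1 [ 6.86  1.36 -1.05]
-70.0 -68.29 0.1 [ 7.68  1.02 -0.87]
-70.5 -68.55 0.09 [ 8.21  1.2  -1.22]
-71.0 -68.83 0.14 [ 8.48  0.66 -0.82]
-71.5 -69.36 0.08 [ 8.36  1.02 -0.99]
-72.0 -69.48 0.13 [ 9.53  1.39 -1.66]
-72.5 -69.71 0.14 [ 9.56  1.51 -0.5 ]
-73.0 -69.94 0.15 [ 9.98  1.54 -1.86]
-73.5 -70.25 0.13 [10.31  1.32 -1.67]
-74.0 -70.43 0.19 [10.81  1.62 -2.  ]
-74.5 -70.81 0.14 [11.7   1.   -1.54]
-75.0 -71.13 0.14 [11.76  1.4  -1.84]
-75.5 -71.25 0.15 [12.19  1.11 -2.24]
-76.0 -71.34 0.13 [13.15  1.   -2.27]
-76.5 -71.42 0.2 [14.24  1.72 -2.29]
-77.0 -71.58 0.14 [14.1   1.78 -2.33]
-77.5 -71.78 0.16 [15.41  1.51 -2.28]
STOP
38.8167 0.020338950800429547
```

Run:
```python
from pull import *
f0=np.array([-.1,-.05,-1.3])
cx=-.0775
for cx in (-.075,-.0735,-.072,-.071,-.070,-.069,-.068,-.0665,-.065):
    bot.movel(tcp(cx,0,.0345),Q,velocity=.02)
    f=F(2)-f0;e=np.array(readout.current_eef_pos());d=e[:2]+hx*.12-L
    print(round(cx*1e3,1),(d@hx*1e3).round(2),(d@hy*1e3).round(2),np.array([f[:2]@hx,f[:2]@hy,f[2]]).round(2))
print(readout.current_clock(),readout.current_width())
T=snap('top','t8')
print(finder.spot_point('top','loop'))
S=snap('scene','s8');print(finder.spot_point('scene','loop'))
a=cv2.resize(S['frame'][140:240,220:380],(800,500),interpolation=cv2.INTER_CUBIC);cv2.imwrite('pics/s8z.png',a)
```

```text
-75.0 -71.12 0.1 [11.77  1.36 -1.97]
-73.5 -70.86 0.1 [ 8.94  0.86 -0.99]
-72.0 -70.51 0.08 [ 7.08  1.28 -1.24]
-71.0 -70.4 0.08 [ 5.26  0.65 -0.22]
-70.0 -70.21 0.01 [ 4.03  0.79 -0.65]
-69.0 -69.58 -0.01 [1.24 1.07 0.22]
-68.0 -68.83 -0.26 [-0.39 -0.24 -0.16]
-66.5 -66.56 -0.04 [ 0.   -0.28 -0.58]
-65.0 -64.9 -0.01 [-0.55  0.49 -0.1 ]
41.4417 0.020355953494451472
[{'uv': [294.0, 215.3], 'score': 0.71}]
[{'uv': [299.0, 205.1], 'score': 0.65}]
```

View pics/s8z.png

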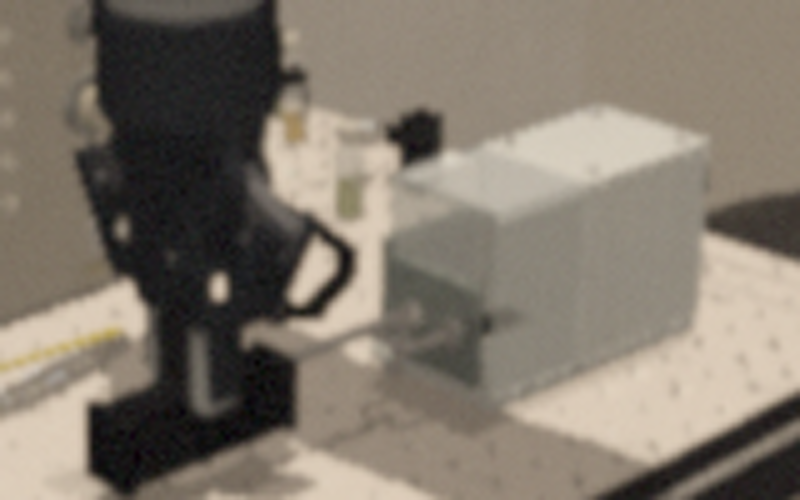

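Run:
```python
from pull import *
bot.movel(tcp(-.055,0,.0345),Q,velocity=.04)
f0=F(4)
print(f0)
ok=True
for z in(.039,.044,.049,.054,.059,.064,.072):
    bot.movel(tcp(-.055,0,z),Q,velocity=.05)
    f=F(1)-f0;e=np.array(readout.current_eef_pos());d=e[:2]+hx*.12-L
    print(z,(d@hx*1e3).round(1),f.round(2))
    if np.linalg.norm(f)>4: ok=False;print('CONTACT');break
if ok:
    bot.movel(tcp(-.16,0,.075),Q,velocity=.15)
    S=snap('scene','s9');T=snap('top','t9')
    r=finder.spot_point('top','loop');print(r, [((atz(T,k['uv'],.036)[:2]-L)@hx) for k in r])
    cv2.imwrite('pics/s9z.png',cv2.resize(S['frame'][140:240,220:380],(800,500),interpolation=cv2.INTER_CUBIC))
print(readout.current_clock())
```

```text
[-0.08588273 -0.40704048 -1.2813912 ]
0.039 -55.1 [-0.08 -0.38 -1.21]
0.044 -55.0 [0.62 0.38 0.09]
0.049 -55.0 [-0.16  1.26  0.63]
0.054 -54.9 [ 0.93 -0.32  0.02]
0.059 -54.9 [-0.16  0.14 -1.21]
0.064 -54.9 [ 0.48 -0.06  0.07]
0.072 -54.9 [ 0.84 -1.03  0.  ]
[{'uv': [295.5, 215.1], 'score': 0.63}] [np.float64(-0.05406441632602689)]
45.0333
```

View pics/s9z.png

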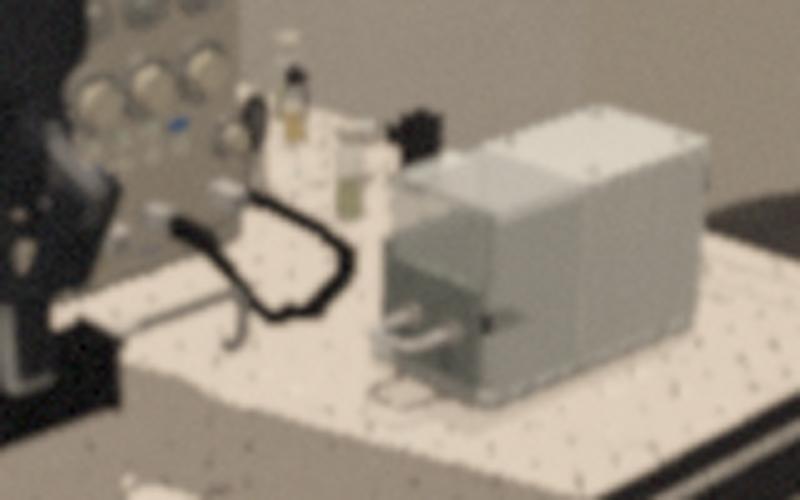

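Run:
```python
from pull import *
q=quat(np.radians(72.4))
bot.goto([.472,.0235,.06],q)
bot.movel([.472,.0235,.013],q,velocity=.08)
f0=F(4)
for z in(.011,.0095,.0085,.0075,.0065,.0055,.0045):
    bot.movel([.472,.0235,z],q,velocity=.03)
    f=F(2)-f0;e=readout.current_eef_pos();print(z,np.round(e,4),f.round(2))
    if f[2]>2.5: print('touch');break
bot.move_gripper(.06)
print(readout.current_clock(),readout.current_width())
bot.movel([e[0],e[1],.10],q,velocity=.12)
S=snap('scene','s10');W=snap('wrist','w10');T=snap('top','t10')
print(readout.current_clock(),readout.current_contact_force())
for n,z in(('hook',0),('hook_grip',.024),('hook_crook',.017)):
    for c,d in(('scene',S),('wrist',W),('top',T)):
        print(n,c,[(np.round(k['uv'],1),round(k['score'],2),atz(d,k['uv'],z).round(3)) for k in finder.spot_point(c,n)[:1]])
r=finder.spot_point('top','loop');print([((atz(T,k['uv'],.036)[:2]-L)@hx) for k in r])
cv2.imwrite('pics/s10b.png',cv2.resize(S['frame'],(800,600),interpolation=cv2.INTER_CUBIC))
```

```text
0.011 [0.4721 0.0235 0.0112] [-0.11  0.46  0.17]
0.0095 [0.4719 0.0235 0.0095] [-0.1   0.54  0.5 ]
0.0085 [0.472  0.0235 0.0085] [ 0.05 -0.5   0.55]
0.0075 [0.4719 0.0235 0.0074] [-0.22  0.05  0.91]
0.0065 [0.4721 0.0235 0.0065] [ 0.06 -0.24  0.73]
0.0055 [0.4723 0.0235 0.0064] [-2.82 -0.26  7.77]
touch
48.4333 0.05982773189163346
49.525 [ 0.39247454 -0.37182465  0.38911718]
hook scene [(array([211.5, 271.1]), 0.59, array([0.466, 0.029, 0.   ]))]
hook wrist [(array([257.9, 190. ]), 0.79, array([0.473, 0.02 , 0.   ]))]
hook top [(array([166.5, 226.5]), 0.96, array([0.475, 0.023, 0.   ]))]
hook_grip scene [(array([212. , 258.7]), 0.84, array([0.468, 0.024, 0.024]))]
hook_grip wrist [(array([256.2, 195.1]), 0.6, array([0.473, 0.023, 0.024]))]
hook_grip top [(array([166.8, 226.7]), 0.8, array([0.473, 0.018, 0.024]))]
hook_crook scene [(array([266. , 246.7]), 0.58, array([ 0.439, -0.088,  0.017]))]
hook_crook wrist [(array([255.6, 187.3]), 0.69, array([0.473, 0.028, 0.017]))]
hook_crook top [(array([218., 240.]), 0.84, array([ 0.443, -0.09 ,  0.017]))]
[np.float64(-0.05323609467019729), np.float64(-0.17067662527524932)]
```

View pics/s10b.png

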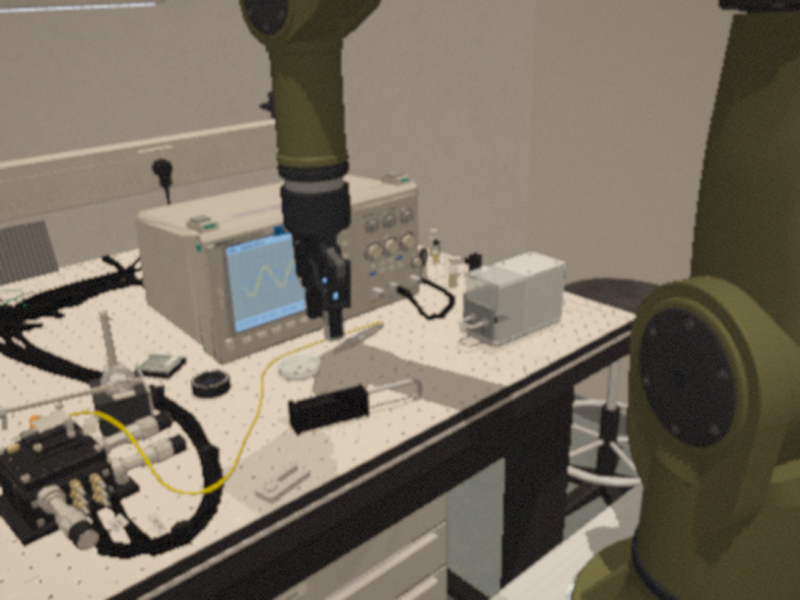

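View pics/w10.png

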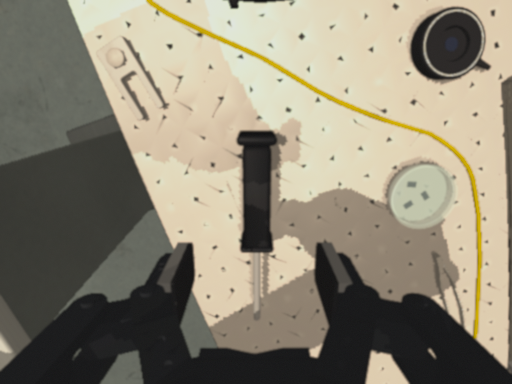

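The hook stands upright, released, at its original spot (handle from (257,138) to (257,250) in the wrist view). The drawer is still out and the bystanders look unmoved, so I'm handing in.

Run:
```python
from h import *
print(bot.hand_in(), readout.current_clock())
```

```text
the job is handed in; nothing more can be done
the job is handed in; nothing more can be done
```

I pulled the drawer out until it caught, stood the draw-hook back on the bench where it started, and handed the job in at about 50 s. No verdict was reported.

- **Engaging:** I gripped the hook by the middle of its handle and lowered the prong into the loop of the shut drawer. I felt no contact on the way down. By my own geometry the crook was within 5 mm of the loop's middle along the pull and 0.2 mm across it.
- **Pulling:** I drew the drawer straight out in small steps. The buffer began at about 57 mm of travel, and I stopped at a measured 15.4 N, the highest reading, against the 22 N limit.
- **Catch:** Easing back, the force fell to zero after about 2 mm. The drawer then stayed put, about 58 mm out by hook position and 53 to 54 mm by the top camera.
- **Final state:** The hook is released, upright and more than 200 mm from the loop. I only judged the bystanders by eye in the pictures, where they look unmoved.
- **Checks that disagreed:** The wrist camera's last reading for the crook fell on the handle and was wrong. The scene and top cameras agreed on the crook to within 4 mm. Their handle readings also differed by a few millimetres, so the hook's final position is known only to about that.

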